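# Dispense the glue stick

## Task

Two small lever dispensers stand on the desk: one holds a glue stick, the other a battery. Press down the rubber pad of the glue stick's dispenser so that its gate lifts and the stick rolls out into the catch tray, then let the lever come back up so that the gate is shut again. Do not touch the glue stick or the gates themselves, and leave the other dispenser and the things around it alone.

Things in the scene. Friction and masses are not known exactly. Their poses are not given: they have to be found in the camera images.
- dispenser_glue: White glue stick dispenser fixed to the desk, 220 long x 112 wide, 94 high at the axle ears; both are alike. Origin: centre of its underside. +x runs along its length from the open catch tray (-x end) to the lever pad (+x end), z up. A chute slopes down to the tray, which spans x = -105 to -42 mm and ends in a 36 mm high lip. The lever rocks on a cross axle at x = 20, z = 80 mm.
- dispenser_battery: White battery dispenser fixed to the desk, 220 long x 112 wide, 94 high at the axle ears; both are alike. Origin: centre of its underside. +x runs along its length from the open catch tray (-x end) to the lever pad (+x end), z up. A chute slopes down to the tray, which spans x = -105 to -42 mm and ends in a 36 mm high lip. The lever rocks on a cross axle at x = 20, z = 80 mm.
- lever_glue (a joint): Angle of the glue stick dispenser's lever (rad): 0 at rest with the gate shut, 0.5 with the pad pressed fully down onto its stop. A spring returns it to 0; the pad needs about 3 N to start and 6 N at the stop. Contents can pass the gate above about 0.35.
- lever_battery (a joint): Angle of the battery dispenser's lever (rad): 0 at rest with the gate shut, 0.5 with the pad pressed fully down onto its stop. A spring returns it to 0; the pad needs about 3 N to start and 6 N at the stop. Contents can pass the gate above about 0.35.
- pad_glue (a point): Centre of the top face of the black ribbed rubber pad (36 x 36 x 14 mm) on the glue stick dispenser's lever, 65 mm from the axle, 113 mm above the desk at rest. It then slopes 14 degrees (higher away from the tray); fully pressed it is 32 mm lower, slopes 14 degrees the other way and has shifted 8 mm sideways, away from the tray. A bookshelf overhangs the desk (edge at x = 0.61 m, underside z = 0.475 m).
- pad_battery (a point): Centre of the top face of the black ribbed rubber pad (36 x 36 x 14 mm) on the battery dispenser's lever, 65 mm from the axle, 113 mm above the desk at rest. It then slopes 14 degrees (higher away from the tray); fully pressed it is 32 mm lower, slopes 14 degrees the other way and has shifted 8 mm sideways, away from the tray. A bookshelf overhangs the desk (edge at x = 0.61 m, underside z = 0.475 m).
- gate_glue: Gate of the glue stick dispenser: upright aluminium plate 70 wide x 36 high x 4 thick hanging from the lever over the chute, at x = -40 mm of the dispenser, lower edge 8 mm above the chute floor. Origin: on the lever's axle. It rises about 35 mm when the lever is pressed fully.
- gate_battery: Gate of the battery dispenser: upright aluminium plate 70 wide x 36 high x 4 thick hanging from the lever over the chute, at x = -40 mm of the dispenser, lower edge 8 mm above the chute floor. Origin: on the lever's axle. It rises about 35 mm when the lever is pressed fully.
- tray_glue (a point): Point on the chute floor in the glue stick dispenser's catch tray, under where the stick comes to rest (on the lane's centre line), 91 mm from the dispenser's origin. Chute floor: 102 wide, 23 mm above the desk under the gate, 10 mm at the lip.
- glue_stick: Glue stick with yellow barrel and red cap, 27 diameter x 92 long, 34 g, lying across the chute behind the gate. Origin: centre of its flat barrel end; z along its axis to the cap end.
- battery: Large round battery, black with steel ends, 32 diameter x 62 long, lying across the other dispenser's chute behind its gate. Origin: its centre; y along its axis.
- pawn: Red turned game piece 40 diameter x 74 high standing between the dispensers (bystander). Origin: centre of its underside.
- tape: Roll of tape 92 diameter x 48 high behind on the left (bystander). Origin: centre of its underside.
- note_block: Yellow block of sticky notes 77x77x24 on the right-hand desk near the robot (bystander). Origin: centre of its underside.
- mug: Blue-grey mug 92x127x95 behind on the right (bystander). Origin: centre of its underside.
Things that resemble listed ones, but are neither listed nor needed, are in the scene too. There is more than one size of the battery; the job needs the larger.

How it is judged:
On the way, in this order (a step that is already met when the one before it is completed fails the run):
1. the glue stick dispenser's lever is pressed and its gate lifts (value of joint lever_glue above 0.15 rad), for 0.04 s.
2. the glue stick has rolled past the gate into the catch tray (x of glue_stick in the frame of dispenser_glue below -0.075 m), for 0.1 s.
At the end, for the whole second after the job is handed in: The glue stick lies at rest (under 0.03 m/s) in its dispenser's catch tray (75 to 105 mm from the dispenser's centre towards the lip, its axis less than 45 mm above the desk), both levers are back up (under 0.05 rad), and the battery is still behind its gate (x of glue_stick in the frame of dispenser_glue between -0.105 and -0.075 m and z of glue_stick in the frame of dispenser_glue below 0.045 m and linear speed of glue_stick below 0.03 m/s and value of joint each of lever_glue, lever_battery below 0.05 rad and distance between battery and dispenser_battery below 0.065 m); the robot touches nothing.
It fails at once if the robot touches the glue stick (contact force between any of the fingers, the arm and glue_stick above 0.3 N).
It fails at once if the glue stick is lifted out (height (world z) of glue_stick above 0.08 m).
It fails at once if the robot touches a gate (contact force between any of the fingers, the arm and gate_glue above 0.3 N or contact force between any of the fingers, the arm and gate_battery above 0.3 N).
It fails at once if the battery dispenser's lever is pressed or its battery disturbed (value of joint lever_battery above 0.1 rad or distance of battery from where it was at the start of the episode above 0.03 m).
It fails at once if a bystander is moved (distance of any of pawn, tape, note_block, mug from where it was at the start of the episode above 0.02 m).
It also fails if it takes over 29 s, if anything falls off the work surface, if the arm or the gripper's body presses on something with over 40 N, if the wrist force passes 120 N, or if a joint passes its speed limit or range.

## Robot

A 6-joint arm with a two-finger parallel gripper is mounted at the origin on a cart in front of the work surface, level with it; the furniture and walls round the work are solid. World frame = base frame: x ahead of the robot, y to its left, z up, the work surface at z = 0. Lengths are in m, angles in rad, forces in N, time in s.
With the tool pointing down it reaches from about 0.275 to 0.825 m from the base axis. Payload 4.9 kg.
Tool frame: the origin (TCP) lies midway between the tips of the shut fingers; the grasp point (between the pads) lies 19 mm behind it (grip_point_offset is the distance from the TCP to the grasp point, in m); z points along the fingers, y is the line along which they close (so a half turn about z gives the same grasp; the last joint's range is limited). The gripper opens to 85 mm and grips with 20 to 120 N. Pads are 22 mm wide; open, the fingers measure 114 mm over their backs; the gripper's body (76 mm by 85 mm) begins 54 mm behind the grasp point. The pads swing forward as they close: fully open they stand 13 mm farther back than shut.
Start: joints at [1.022, 0.326, -0.193, 1.052, 0, 1.437], TCP at [0.222, 0.503, 0.198] pointing down, gripper open.
Joint ranges: [-2.65, 2.65], [-0.97, 1.79], [-1.3, 1.35], [-1.93, 2.1], [-1.47, 1.37], [-3.14, 3.14]. Speed limits (rad/s): [2.57, 2.57, 3.14, 3.14, 3.14, 3.14].

## Interface

Orientations are given as a 3x3 rotation matrix whose columns are the frame's x, y, z axes.
In Python, from cell import * gives the robot as it stands. The module is installed in compiled form; this text tells all that it offers.
- The arm moves only by the shell command python3 -m jog 'ROWS' [FORCE]. ROWS is JSON, one flat list of numbers, 7 for each row, row after row: the turn, a rotation vector about the tool's x, y, z normalised to -1 to 1, where 1 is pi/2 rad, then the shift along the tool's x, y, z normalised to -1 to 1, where 1 is 150 mm, then the gripper's target within -1 to 1 (fully open at 1, half-way at 0, shut at -1). In form: [wx, wy, wz, x, y, z, fingers, wx, wy, wz, x, y, z, fingers, ...]. A call has 1 to 20 rows; each row is the pose to reach, as a shift and turn from the pose commanded when the call began, along the tool's axes at that moment; what a row does not reach only later rows make up. A row lasts 1/10 s, in which the tool goes at most 50 mm and 8.59 degrees, less where a joint would pass 70% of its speed; a pose out of reach is approached as far as the arm can. A call with a number of a shift or a turn outside -1 to 1 is refused whole. A call with a gripper value outside its range is refused whole. The fingers move at their own pace and stop on an object; FORCE is the grip in N (left out, the last holds). Time passes only in rows, so rows that repeat a pose let the fingers close. It gives the time, the measured TCP pose, the force, the opening and the grip force at its end, in the units of the state.
- sense(): the state, without advancing time (a new reading comes with each control period).
- snapshot(name): name is "scene" or "top" or "wrist"; returns a dict with "frame" (384x512x3 uint8, red, green, blue), "range_z" (384x512 float32, m along the optical axis (not along the pixel's ray), 0 where there is no reading), "mtx" (3x3 intrinsics, pixels), "origin" and "rotation" of the camera in the world. Camera axes: x right, y down, z forward; pixel columns grow to the right and rows downward; lengths in m; the calibration is good to about 2 mm. A picture is of the moment at which its call begins.
- hand_in(): hands the job in; it is judged then, once.
Trained networks look in the newest picture that a camera, given by its name, has taken for a name from the list of things; names that differ only in an ending like _2 or _b are one class to them, and where a whole thing is asked for, a point or a joint stands for the part that bears it (a point fixed in the world has none). Each returns a list of dicts, best first, with "p" (0 to 1); they miss things now and then, are a little off and sometimes report something else, mostly with a low value. They report only what shows in the picture. A call takes as long as a camera call. They do not tell look-alikes from the thing itself.
- spot_in(thing, camera): "rect" ([left, top, right, bottom] in pixels, round what is visible of it).
- spot_point(thing, camera): "uv" ([column, row] in pixels: a listed point, or the origin of a listed thing).
The state is a dict: "time": time; "joints": joint angles; "qd": joint speeds; "effort": joint torques, N m; "tool_pos": TCP position; "orientation": TCP orientation; "ft_force": force on the tool from outside, world axes, zero at the start; "moment": the same for the moment, N m; "gripper_width": opening from 0.0 (shut) to 1.0 (fully open); "gripper_force": force on a finger pad.
Only numpy, scipy, OpenCV 4.12 (cv2) and the standard library are available. Lean on these libraries where they do the work, as an engineer would, in place of code of your own. Each camera call takes 0.05 s, during which the arm holds its last target. There are 200 camera calls.

## Working session

There is one attempt and no reset: what is moved stays moved. The work goes in short steps, Python scripts to look and compute and a shell command to move; the robot and the scene stay as the last step left them, time stands still between calls to the robot, and variables do not carry over. Pictures are saved under pics/ and viewed, at most 10 in all, crops included, and the job is handed in when it is done.

```bash
mkdir -p pics; cat > h.py <<'E'
from cell import *
import numpy as np, cv2
def world(s,u,v,z=None):
    K=s["mtx"];R=np.array(s["rotation"]);o=np.array(s["origin"])
    d=np.array([(u-K[0][2])/K[0][0],(v-K[1][2])/K[1][1],1.])
    if z is None:
        r=s["range_z"][int(v)-1:int(v)+2,int(u)-1:int(u)+2]; r=r[r>0]
        if not len(r): return None
        return o+R@(d*np.median(r))
    w=R@d; return o+w*(z-o[2])/w[2]
E
python3 - <<'E'
from h import *
np.set_printoptions(precision=3,suppress=True)
ims=[]
for c in ["scene","top"]:
    s=snapshot(c); ims.append(s["frame"][:,:,::-1])
    for t in ["pad_glue","pad_battery","tray_glue","glue_stick","battery","dispenser_glue","dispenser_battery"]:
        for d in spot_point(t,c)[:3]:
            u,v=d["uv"]; print(c,t,round(d["p"],2),np.round([u,v]),world(s,u,v), world(s,u,v,.113) if 'pad' in t else '')
cv2.imwrite("pics/a.png",ims[0]);cv2.imwrite("pics/b.png",ims[1])
st=sense();print(st["orientation"],st["tool_pos"],st["time"])
E
```

```text
scene pad_glue 0.38 [285. 162.] [0.201 0.438 0.718] [ 0.473 -0.178  0.113]
scene pad_battery 0.45 [222. 242.] [0.235 0.547 0.651] [0.481 0.237 0.113]
scene tray_glue 0.72 [257. 156.] [ 0.635 -0.252  0.016] 
scene battery 0.69 [184. 283.] [0.544 0.37  0.018] 
scene battery 0.5 [214. 234.] [0.536 0.208 0.086] 
scene dispenser_battery 0.96 [217. 243.] [0.263 0.525 0.601] 
scene dispenser_battery 0.66 [149. 264.] [0.666 0.379 0.045] 
top pad_glue 0.89 [310. 216.] [ 0.477 -0.163  0.111] [ 0.477 -0.163  0.113]
top pad_battery 0.86 [162. 209.] [0.49  0.241 0.111] [0.49  0.24  0.113]
top tray_glue 0.97 [330. 174.] [ 0.619 -0.237  0.012] 
top glue_stick 0.6 [313. 179.] [ 0.601 -0.185  0.022] 
top battery 0.52 [122. 200.] [0.53  0.381 0.022] 
top battery 0.48 [189. 190.] [0.553 0.177 0.071] 
top dispenser_glue 0.57 [319. 201.] [ 0.522 -0.191  0.085] 
top dispenser_battery 0.81 [190. 199.] [0.534 0.178 0.032] 
[[-0.915  0.403  0.   ]
 [ 0.403  0.915  0.   ]
 [-0.     0.    -1.   ]] [0.222 0.503 0.198] 0.8
```

View pics/a.png

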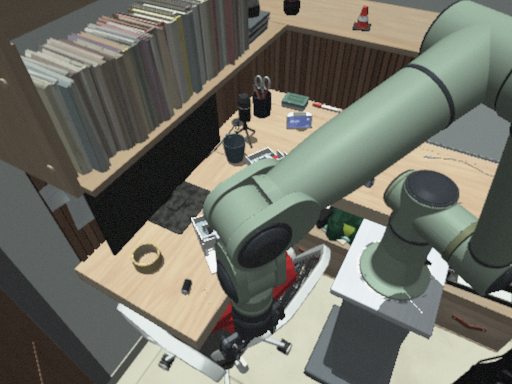

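View pics/b.png

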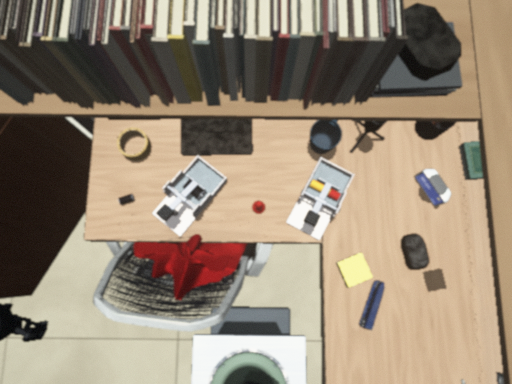

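Top picture: the right-hand dispenser holds the yellow/red glue stick at (325,190), with its pad near (310,216). The left dispenser's pad is at (165,211). Possible mix-ups are the left pad (165,211), the loose small battery (126,200) and the blue marker (372,305). By the description I choose the right-hand pad, and I'll check it in one crop.

```bash
python3 - <<'E'
from h import *
np.set_printoptions(precision=3,suppress=True)
s=snapshot("top");f=s["frame"]
a=f[145:245,270:370,::-1];b=f[145:245,140:240,::-1]
cv2.imwrite("pics/c.png",cv2.resize(np.hstack([a,b]),None,fx=4,fy=4,interpolation=cv2.INTER_CUBIC))
# points in pad height band and ears, dark pixels
P=[];
for v in range(150,245):
  for u in range(280,365):
    w=world(s,u,v)
    if w is not None: P.append([u,v,*w,f[v,u].sum()/3])
P=np.array(P)
m=(P[:,4]>.095)&(P[:,4]<.13)&(P[:,5]<90); print("dark pad",m.sum(),P[m].mean(0),P[m][:,:5].min(0),P[m][:,:5].max(0))
m=(P[:,4]>.006)&(P[:,4]<.2)&(P[:,2]<.67)
q=P[m][:,2:4].astype(np.float32); print(m.sum(),cv2.minAreaRect(q))
E
```

```text
dark pad 117 [311.368 218.308   0.47   -0.165   0.112  75.607] [305.    212.      0.451  -0.183   0.103] [318.    225.      0.487  -0.148   0.116]
2775 ((0.5422005653381348, -0.20942583680152893), (0.12279699742794037, 0.22044850885868073), 61.18153381347656)
```

View pics/c.png

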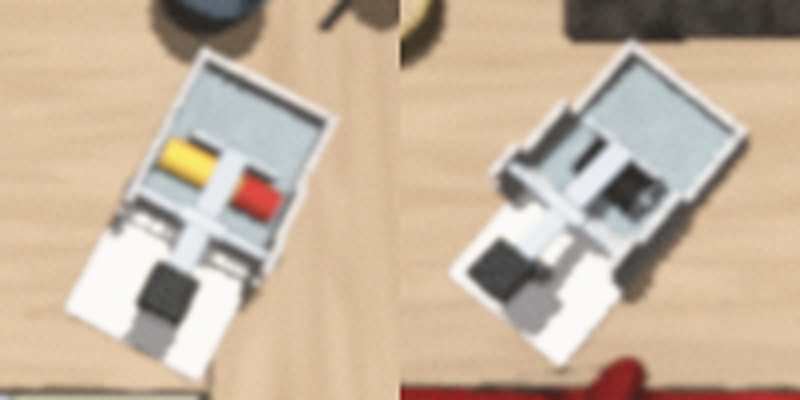

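The crop confirms it: the left half shows the yellow/red stick with its black pad at (167,293), which is (312,218) in the full picture, at about (0.469, -0.167). The right half shows the dispenser with the black battery. I'll approach with the fingers shut. The tool's x is already within 5° of the lever's direction.

```bash
python3 -m jog '[0,0,0,-0.2,-0.21,0,-1, 0,0,0,-0.41,-0.43,0,-1, 0,0,0,-0.62,-0.64,0,-1, 0,0,0,-0.83,-0.86,0,-1, 0,0,0,-0.83,-0.86,0,-1]'
python3 -m jog '[0,0,0,-0.21,-0.22,0,-1, 0,0,0,-0.42,-0.43,0,-1, 0,0,0,-0.62,-0.64,0,-1, 0,0,0,-0.83,-0.86,0,-1, 0,0,0,-0.83,-0.86,0,-1]'
python3 -m jog '[0,0,0,-0.21,-0.22,0,-1, 0,0,0,-0.42,-0.43,0,-1, 0,0,0,-0.62,-0.64,0,-1, 0,0,0,-0.83,-0.86,0,-1, 0,0,0,-0.83,-0.86,0,-1]'
python3 -m jog '[0,0,0,-0.21,-0.22,0,-1, 0,0,0,-0.42,-0.43,0,-1, 0,0,0,-0.62,-0.64,0,-1, 0,0,0,-0.82,-0.85,0,-1, 0,0,0,-0.82,-0.85,0,-1, 0,0,0,-0.82,-0.85,0,-1]'
```

```text
time: 1.35
tool_pos: [0.2845, 0.331, 0.1982]
orientation: [[-0.913, 0.409, 0.0], [0.409, 0.913, -0.002], [-0.001, -0.002, -1.0]]
ft_force: [-0.8, 0.3, 0.4]
gripper_width: 0.144
gripper_force: 0.0
time: 1.85
tool_pos: [0.3476, 0.1632, 0.1985]
orientation: [[-0.912, 0.411, 0.002], [0.411, 0.912, -0.001], [-0.002, -0.0, -1.0]]
ft_force: [-0.8, 0.8, -0.1]
gripper_width: -0.002
gripper_force: 0.0
time: 2.35
tool_pos: [0.4102, -0.0048, 0.1985]
orientation: [[-0.913, 0.409, 0.002], [0.409, 0.913, -0.001], [-0.003, -0.0, -1.0]]
ft_force: [-0.6, 0.4, -0.4]
gripper_width: 0.0
gripper_force: 0.0
time: 2.95
tool_pos: [0.4689, -0.1666, 0.1977]
orientation: [[-0.915, 0.403, -0.001], [0.403, 0.915, 0.001], [0.001, 0.001, -1.0]]
ft_force: [-0.5, 0.8, 0.4]
gripper_width: 0.002
gripper_force: 0.0
```

```bash
python3 - <<'E'
from h import *
np.set_printoptions(precision=3,suppress=True)
s=snapshot("wrist");cv2.imwrite("pics/d.png",s["frame"][:,:,::-1])
for d in spot_point("pad_glue","wrist")[:2]: print(d,world(s,*d["uv"]),world(s,*d["uv"],.113))
s2=snapshot("scene");cv2.imwrite("pics/e.png",cv2.resize(s2["frame"][90:240,160:360,::-1],None,fx=3,fy=3))
E
```

```text
{'uv': [255.6, 197.4], 'p': 0.75} [ 0.474 -0.168  0.113] [ 0.474 -0.168  0.113]
```

View pics/d.png

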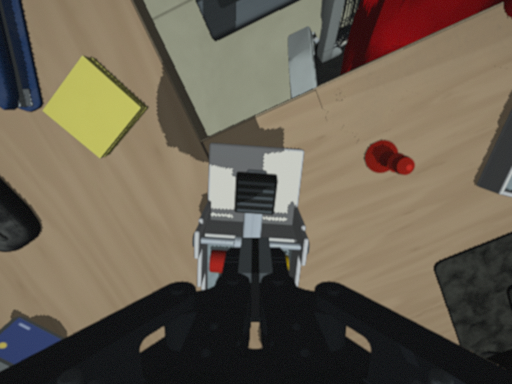

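The wrist view shows the pad at (256,192), which puts its centre within a few mm of the tool axis. The stick's red and yellow ends show behind the lever at row 262. Going down to press.

```bash
python3 -m jog '[0,0,0,0,0,0.25,-1, 0,0,0,0,0,0.5,-1, 0,0,0,0,0,0.6,-1, 0,0,0,0,0,0.66,-1, 0,0,0,0,0,0.7,-1, 0,0,0,0.02,0,0.73,-1, 0,0,0,0.02,0,0.73,-1, 0,0,0,0.02,0,0.73,-1]'
python3 - <<'E'
from h import *
s=snapshot("top");cv2.imwrite("pics/f.png",cv2.resize(s["frame"][130:250,260:380,::-1],None,fx=4,fy=4))
s=snapshot("wrist");cv2.imwrite("pics/g.png",s["frame"][:,:,::-1])
for t in("glue_stick","tray_glue"):print(spot_point(t,"top")[:1] ,spot_in(t,"top")[:1])
E
```

```text
time: 3.9
tool_pos: [0.4664, -0.1665, 0.0894]
orientation: [[-0.915, 0.403, 0.001], [0.403, 0.915, -0.001], [-0.001, -0.0, -1.0]]
ft_force: [0.2, 0.0, -0.6]
gripper_width: -0.002
gripper_force: 0.0
[{'uv': [310.3, 180.4], 'p': 0.36}] []
[{'uv': [332.1, 171.8], 'p': 0.72}] [{'rect': [287.7, 159.3, 327.2, 229.8], 'p': 0.63}]
```

View pics/f.png

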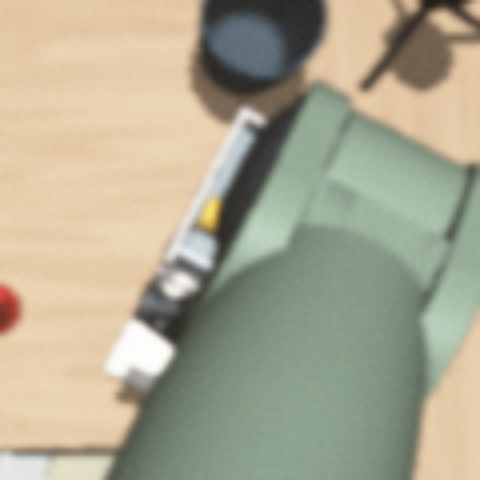

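The top view is mostly hidden by the arm. The yellow end at (210,212) in the crop is still behind the gate, and the force reads about 0 N. Checking from the wrist.

View pics/g.png

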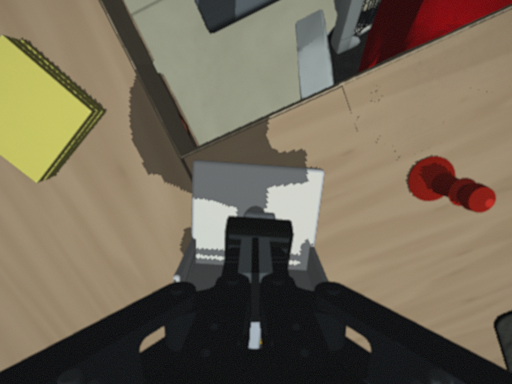

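The wrist view shows the pad's outer face at (258,225), just ahead of the finger tips, so contact is not certain. I'll measure the pad's height and the force.

```bash
python3 - <<'E'
from h import *
np.set_printoptions(precision=3,suppress=True)
s=snapshot("wrist")
for v in range(206,250,4): print(v,world(s,258,v),world(s,240,v),s["frame"][v,258])
st=sense();print(st["ft_force"],st["moment"],st["effort"])
E
```

```text
206 [ 0.479 -0.169  0.008] [ 0.472 -0.183  0.008] [ 97 100 101]
210 [ 0.478 -0.169  0.019] [ 0.476 -0.185  0.008] [61 64 64]
214 [ 0.455 -0.159  0.101] [ 0.479 -0.186  0.009] [65 69 72]
218 [ 0.456 -0.16   0.104] [ 0.451 -0.168  0.106] [66 69 73]
222 [ 0.456 -0.16   0.109] [ 0.452 -0.169  0.11 ] [18 22 18]
226 [ 0.457 -0.16   0.113] [ 0.453 -0.169  0.114] [21 22 22]
230 [ 0.458 -0.161  0.115] [ 0.454 -0.169  0.116] [19 19 20]
234 [ 0.46  -0.162  0.116] [ 0.456 -0.17   0.116] [19 23 22]
238 [ 0.457 -0.161  0.128] [ 0.458 -0.171  0.117] [34 38 38]
242 [ 0.457 -0.16   0.133] [ 0.46  -0.172  0.116] [31 34 35]
246 [ 0.457 -0.161  0.137] [ 0.454 -0.168  0.136] [34 34 36]
[ 0.393 -0.3   -0.412] [-0.012 -0.038 -0.038] [  0.005 -40.663  22.241  -0.003   0.      0.   ]
```

```bash
python3 - <<'E'
from h import *
np.set_printoptions(precision=3,suppress=True)
s=snapshot("wrist");st=sense()
K=np.array(s["mtx"]);R=np.array(s["rotation"]);o=np.array(s["origin"]);T=np.array(st["orientation"]);t=np.array(st["tool_pos"])
print("cam in tool",T.T@(o-t),T.T@R)
for dz in(0,-.01,-.02,-.03,-.04):
    for dx in (0,.011):
        p=R.T@(t+T@[dx,0,dz]-o);print(dz,dx,K@p/p[2],p[2])
# tool-frame map of near pixels
for u in (232,240,248,255,262,270,280,288):
    print(u,[np.round(1e3*(T.T@(w-t))).astype(int).tolist() for v in range(212,264,6) if (w:=world(s,u,v)) is not None])
f=s["frame"][190:290,190:323,::-1];cv2.imwrite("pics/i.png",cv2.convertScaleAbs(cv2.resize(f,None,fx=6,fy=6,interpolation=cv2.INTER_CUBIC),alpha=2.2))
E
```

```text
cam in tool [ 0.071  0.    -0.176] [[-0.    -0.959 -0.283]
 [ 1.    -0.    -0.   ]
 [ 0.    -0.283  0.959]]
0 0 [254.289 228.074   1.   ] 0.1888062654140511
0 0.011 [254.274 210.878   1.   ] 0.185697674594175
-0.01 0 [254.254 234.658   1.   ] 0.17921388537303334
-0.01 0.011 [254.237 216.641   1.   ] 0.17610529455315724
-0.02 0 [254.214 241.986   1.   ] 0.1696215053320156
-0.02 0.011 [254.196 223.068   1.   ] 0.16651291451213945
-0.03 0 [254.17  250.193   1.   ] 0.16002912529099783
-0.03 0.011 [254.149 230.281   1.   ] 0.1569205344711217
-0.04 0 [254.12  259.446   1.   ] 0.15043674524998005
-0.04 0.011 [254.097 238.433   1.   ] 0.1473281544301039
232 [[-18, -20, 81], [13, -12, -18], [12, -12, -23], [10, -11, -27], [7, -11, -28], [3, -12, -26], [7, -10, -41], [7, -10, -47], [7, -10, -53]]
240 [[-18, -13, 81], [13, -8, -17], [11, -7, -22], [10, -7, -27], [7, -7, -28], [4, -7, -28], [10, -6, -48], [11, -6, -55], [11, -6, -61]]
248 [[14, -3, -11], [13, -3, -17], [11, -3, -22], [10, -3, -27], [7, -3, -28], [11, -3, -43], [11, -3, -50], [11, -3, -55], [11, -2, -61]]
255 [[14, 0, -10], [12, 0, -16], [11, 0, -22], [10, 0, -27], [7, 0, -28], [11, 0, -44], [11, 0, -50], [11, 0, -55], [10, 0, -60]]
262 [[-14, 6, 70], [12, 4, -14], [11, 4, -21], [9, 4, -26], [7, 4, -27], [11, 4, -44], [10, 4, -49], [11, 3, -55], [11, 3, -61]]
270 [[-18, 13, 81], [12, 9, -14], [11, 8, -21], [9, 8, -26], [7, 8, -28], [3, 8, -27], [7, 7, -42], [10, 7, -54], [10, 7, -60]]
280 [[-18, 22, 81], [-23, 22, 81], [11, 14, -20], [9, 13, -26], [7, 13, -27], [3, 13, -27], [7, 12, -41], [7, 12, -48], [7, 11, -53]]
288 [[-18, 29, 81], [-23, 29, 81], [10, 18, -20], [9, 18, -25], [7, 17, -28], [4, 17, -28], [-1, 18, -26], [-5, 18, -24], [-10, 18, -23]]
```

View pics/i.png

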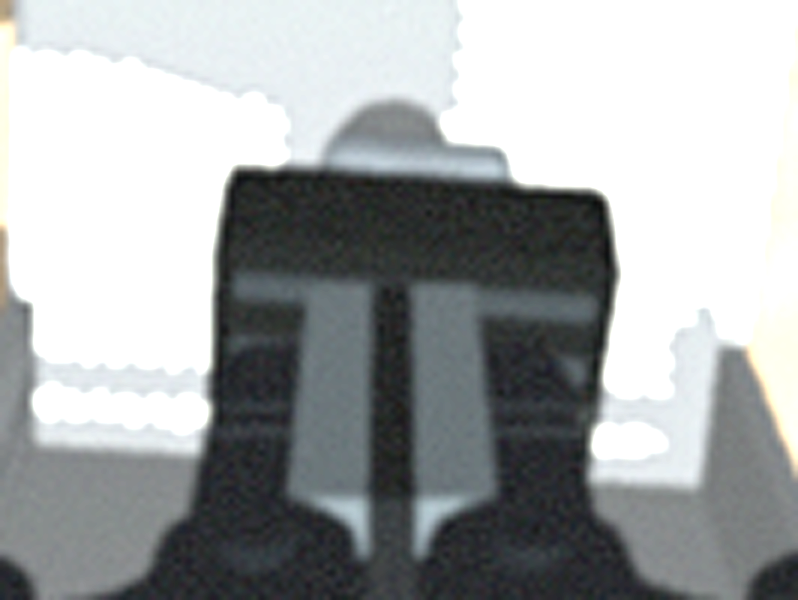

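The close crop shows the pad still at its rest slope: outer edge at z ≈ 0.117, band at rows 170–280 of the crop. The finger pads end about level with its top, so the real tips sit some 28 mm behind the reported TCP. I'll keep going down in small steps and watch the force, with a few mm of sideways correction.

```bash
python3 -m jog '[0,0,0,-0.02,0.02,0,-1, 0,0,0,-0.02,0.02,0.03,-1, 0,0,0,-0.02,0.02,0.06,-1, 0,0,0,-0.02,0.02,0.06,-1]'
python3 - <<'E'
from h import *
s=snapshot("wrist");st=sense();T=np.array(st["orientation"]);t=np.array(st["tool_pos"])
print(st["ft_force"],t)
for u in (235,255,288):
    print(u,[np.round(1e3*(T.T@(w-t))).astype(int).tolist() for v in range(206,264,6) if (w:=world(s,u,v)) is not None])
E
```

```text
time: 4.7
tool_pos: [0.4697, -0.1646, 0.079]
orientation: [[-0.915, 0.403, -0.0], [0.403, 0.915, 0.0], [0.001, 0.0, -1.0]]
ft_force: [0.1, 0.4, 1.4]
gripper_width: -0.002
gripper_force: 0.7
[0.11157361 0.74197423 2.27086975] [ 0.46981575 -0.16466088  0.07931027]
235 [[-9, -16, 72], [-14, -16, 71], [16, -10, -25], [15, -9, -31], [13, -9, -34], [10, -9, -34], [6, -10, -32], [7, -9, -41], [7, -9, -47], [7, -8, -53]]
255 [[-9, 0, 71], [17, 0, -18], [16, 0, -24], [15, 0, -30], [13, 0, -33], [10, 0, -34], [11, 0, -43], [11, 0, -49], [11, 0, -55], [11, 0, -61]]
288 [[-9, 28, 71], [-14, 28, 71], [-19, 28, 71], [-25, 28, 70], [12, 17, -31], [9, 17, -32], [-41, 29, 71], [-47, 29, 71], [-53, 29, 71], [-59, 29, 71]]
```

Contact: about 2 N at TCP z 0.079, with the pad's edge starting to drop. Pressing on in steps.

```bash
python3 -m jog '[0,0,0,0,0,0.03,-1, 0,0,0,0.01,0,0.07,-1, 0,0,0,0.02,0,0.1,-1, 0,0,0,0.02,0,0.1,-1]'
python3 -m jog '[0,0,0,0.01,0,0.03,-1, 0,0,0,0.01,0,0.06,-1, 0,0,0,0.01,0,0.06,-1]'
python3 - <<'E'
from h import *
np.set_printoptions(precision=3,suppress=True)
s=snapshot("wrist");st=sense();T=np.array(st["orientation"]);t=np.array(st["tool_pos"])
print(st["ft_force"],t)
for u in (240,255,280):
    print(u,[np.round(1e3*w).astype(int).tolist() for v in range(190,240,6) if (w:=world(s,u,v)) is not None])
s=snapshot("top");print(spot_point("glue_stick","top")[:1])
for u,v in((312,183),(317,172),(320,166)):print(s["frame"][v,u],world(s,u,v))
E
```

```text
time: 5.15
tool_pos: [0.467, -0.1634, 0.0641]
orientation: [[-0.915, 0.403, -0.0], [0.403, 0.915, 0.001], [0.0, 0.0, -1.0]]
ft_force: [-0.1, 1.2, 3.1]
gripper_width: -0.0
gripper_force: 1.3
time: 5.45
tool_pos: [0.4655, -0.1627, 0.0553]
orientation: [[-0.915, 0.403, -0.0], [0.403, 0.915, 0.001], [0.001, 0.0, -1.0]]
ft_force: [-0.4, 2.1, 4.9]
gripper_width: 0.002
gripper_force: 2.6
[-0.852  2.32   5.817] [ 0.466 -0.163  0.055]
240 [[451, -168, 8], [455, -170, 8], [459, -172, 9], [464, -174, 8], [450, -164, 68], [448, -163, 84], [450, -164, 86], [453, -165, 86], [456, -166, 87]]
255 [[455, -158, 8], [460, -160, 8], [464, -161, 8], [468, -163, 8], [473, -165, 8], [452, -156, 82], [453, -157, 85], [456, -158, 86], [456, -158, 94]]
280 [[463, -141, 8], [467, -143, 8], [471, -144, 8], [476, -146, 8], [480, -148, 8], [458, -145, 78], [459, -145, 84], [461, -147, 86], [464, -148, 85]]
[]
[57 53 52] [ 0.476 -0.107  0.525]
[78 80 80] [ 0.495 -0.115  0.528]
[134 120  86] [ 0.637 -0.205  0.035]
```

```bash
python3 -m jog '[0,0,0,0.01,0,0.03,-1, 0,0,0,0.01,0,0.03,-1, 0,0,0,0.01,0,0.03,-1, 0,0,0,0.01,0,0.03,-1, 0,0,0,0.01,0,0.03,-1, 0,0,0,0.01,0,0.03,-1]'
python3 - <<'E'
from h import *
s=snapshot("top");cv2.imwrite("pics/j.png",cv2.resize(s["frame"][130:250,260:380,::-1],None,fx=4,fy=4,interpolation=cv2.INTER_CUBIC))
print(spot_point("glue_stick","top")[:1])
E
```

```text
time: 6.2
tool_pos: [0.465, -0.1625, 0.0517]
orientation: [[-0.915, 0.403, 0.001], [0.403, 0.915, -0.0], [-0.001, 0.0, -1.0]]
ft_force: [-0.2, 2.4, 5.4]
gripper_width: 0.001
gripper_force: 2.6
[]
```

View pics/j.png

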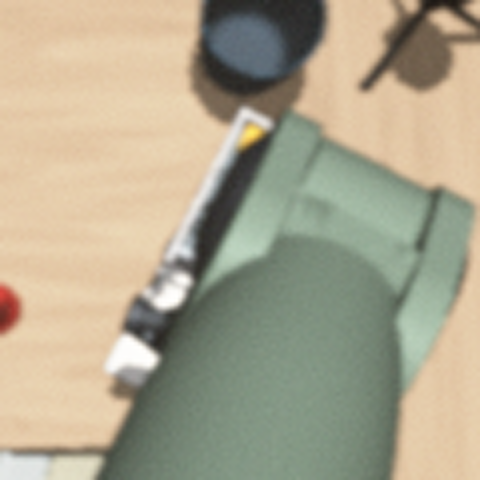

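The yellow end is now at (250,135) in the crop, right at the lip, so the stick has rolled into the tray. I'll release by going straight up, then back toward the robot to clear the view.

```bash
python3 -m jog '[0,0,0,0,0,-0.08,-1, 0,0,0,0,0,-0.16,-1, 0,0,0,0,0,-0.25,-1, 0,0,0,0,0,-0.4,-1, 0,0,0,0,0,-0.7,-1, 0,0,0,0,0,-1,-1, 0,0,0,0,0,-1,-1]'
python3 -m jog '[0,0,0,0,0.3,0,-1, 0,0,0,0,0.6,0,-1, 0,0,0,0,0.9,0,-1, 0,0,0,0,1,0,-1, 0,0,0,0,1,0,-1, 0,0,0,0,1,0,-1]'
python3 - <<'E'
from h import *
np.set_printoptions(precision=3,suppress=True)
s=snapshot("top");f=s["frame"]
cv2.imwrite("pics/k.png",cv2.resize(np.hstack([f[145:245,270:370,::-1],f[145:245,140:240,::-1]]),None,fx=4,fy=4,interpolation=cv2.INTER_CUBIC))
for t in("glue_stick","pad_glue"):
    d=spot_point(t,"top")[:1]
    if d:print(t,d,world(s,*d[0]["uv"]))
st=sense();print(st["time"],st["ft_force"])
E
```

```text
time: 7.0
tool_pos: [0.4674, -0.1644, 0.2078]
orientation: [[-0.915, 0.403, 0.009], [0.403, 0.915, -0.005], [-0.01, -0.001, -1.0]]
ft_force: [0.7, 0.1, -0.3]
gripper_width: 0.003
gripper_force: 0.0
time: 7.6
tool_pos: [0.5241, -0.0256, 0.201]
orientation: [[-0.915, 0.403, -0.001], [0.403, 0.915, -0.001], [0.001, -0.001, -1.0]]
ft_force: [-0.5, -0.1, -0.9]
gripper_width: -0.001
gripper_force: 0.0
glue_stick [{'uv': [321.6, 161.0], 'p': 0.73}] [ 0.656 -0.212  0.022]
pad_glue [{'uv': [313.3, 215.9], 'p': 0.86}] [ 0.476 -0.17   0.11 ]
7.75 [-0.514  0.356 -1.403]
```

View pics/k.png

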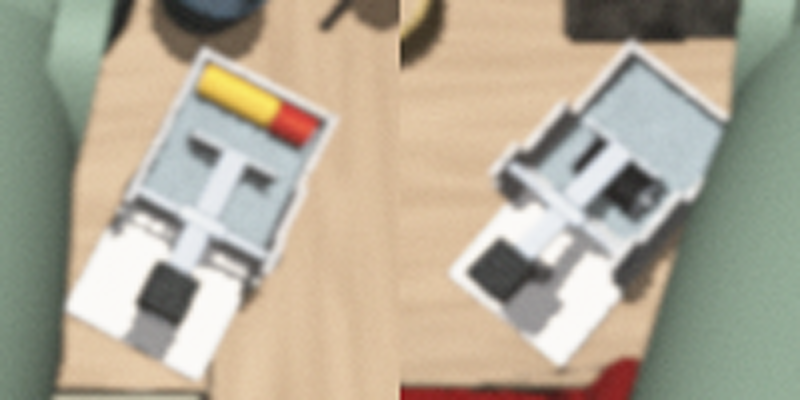

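The stick lies in the tray at the lip (260,100), the lever is back up with its pad at (167,293), and the battery side is unchanged.

```bash
python3 -c "
from cell import *
print(hand_in())"
```

```text
the job is handed in; nothing more can be done
None
```

I handed the job in: the glue stick is in its catch tray, its lever is back up with the gate shut, and the battery dispenser and surrounding things looked undisturbed in the last picture; the hand-in call returned no verdict.

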